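Fill the firing boards with ring cores

TASK

A solid disc has been left by mistake on one of the three boards: put it in the white reject tray. Then pick the three loose rings out of the row of blanks and lay each one flat on the white paper disc of the board whose strapped-down sample ring is of the same size, centred on the paper. Leave the square block and the E-shaped core where they lie.

Things in the scene. Friction and masses are not known exactly. Their poses are not given: they have to be found in the camera images.
- ring_large: The loose large ring: dark grey ferrite ring core lying flat on the bench in the row nearest the robot, outer diameter 54, hole 28, height 20 mm, about 160 g (varies by a quarter). Origin at the centre of its underside, z up.
- board_large: Plywood board fixed to the bench, 90 (x) by 165 (y) by 10 mm thick, like the other two but with a large sample ring (diameter 54, top 35 mm above the bench) strapped to it for good at y = +40 mm. Origin at the centre of its underside. The place to fill is a flat white paper disc, 62 mm across, of no thickness, on its top (z = 10 mm) at y = -40 mm. Boards may lie either way round.
- ring_medium: The loose medium ring: dark grey ferrite ring core lying flat on the bench in the row nearest the robot, outer diameter 42, hole 22, height 18 mm, about 87 g (varies by a quarter). Origin at the centre of its underside, z up.
- board_medium: Plywood board fixed to the bench, 90 (x) by 165 (y) by 10 mm thick, like the other two but with a medium sample ring (diameter 42, top 33 mm above the bench) strapped to it for good at y = +40 mm. Origin at the centre of its underside. The place to fill is a flat white paper disc, 62 mm across, of no thickness, on its top (z = 10 mm) at y = -40 mm. Boards may lie either way round.
- ring_small: The loose small ring: dark grey ferrite ring core lying flat on the bench in the row nearest the robot, outer diameter 30, hole 15, height 16 mm, about 40 g (varies by a quarter). Origin at the centre of its underside, z up.
- board_small: Plywood board fixed to the bench, 90 (x) by 165 (y) by 10 mm thick, like the other two but with a small sample ring (diameter 30, top 31 mm above the bench) strapped to it for good at y = +40 mm. Origin at the centre of its underside. The place to fill is a flat white paper disc, 62 mm across, of no thickness, on its top (z = 10 mm) at y = -40 mm. Boards may lie either way round.
- disc: Solid disc of the same dark grey ferrite, no hole: diameter 42, height 18 mm, 110 g. At the start it lies flat on the paper disc of one of the boards, within 10 mm of its middle. Origin at the centre of its underside.
- tray: Reject tray: shallow empty square tray of white plastic, fixed to the bench at the left or right end of the row of blanks; 120 by 120 mm outside, walls 16 mm high and 4 mm thick, floor 4 mm thick. Origin at the centre of its underside.
- block: Square ferrite block, 42 by 42 by 20 mm high, in the row with the loose rings. Origin at the centre of its underside. It stays where it is. The five blanks of the row lie about 100 mm apart (at least 80 mm) from centre to centre along y.
- ecore: E-shaped ferrite core lying flat in the row with the loose rings, 42 (x) by 50 (y) by 16 mm high. Origin on its underside, at the middle. It stays where it is.
Not all that is in view belongs to the job. Leave any blue look-alike of the ring_small alone. What is shaped like the disc but turquoise is not meant.

How it is judged:
On the way:
1. the solid disc is in the reject tray, and no ring is on a board yet (x of disc in the frame of tray between -0.056 and 0.056 m and y of disc in the frame of tray between -0.056 and 0.056 m and z of disc in the frame of tray below 0.03 m and linear speed of disc below 0.02 m/s and height (world z) of each of ring_large, ring_medium, ring_small below 0.006 m), for 0.2 s.
At the end, for the whole second after the job is handed in: Disc at rest in the reject tray; each loose ring flat (tilt under 0.1 rad) and at rest on the board whose sample has its size, within 12 mm, along and across the board, of the middle of the paper disc; square block and E-shaped core moved less than 15 mm (x of ring_large in the frame of board_large between -0.012 and 0.012 m and y of ring_large in the frame of board_large between -0.052 and -0.028 m and z of ring_large in the frame of board_large between 0.007 and 0.013 m and angle between each of ring_large, ring_medium, ring_small's own z axis and vertical below 0.1 rad and linear speed of each of ring_large, ring_medium, ring_small, disc below 0.02 m/s and x of ring_medium in the frame of board_medium between -0.012 and 0.012 m and y of ring_medium in the frame of board_medium between -0.052 and -0.028 m and z of ring_medium in the frame of board_medium between 0.007 and 0.013 m and x of ring_small in the frame of board_small between -0.012 and 0.012 m and y of ring_small in the frame of board_small between -0.052 and -0.028 m and z of ring_small in the frame of board_small between 0.007 and 0.013 m and x of disc in the frame of tray between -0.056 and 0.056 m and y of disc in the frame of tray between -0.056 and 0.056 m and z of disc in the frame of tray below 0.03 m and distance of each of block, ecore from where it was at the start of the episode below 0.015 m); the robot touches nothing.
It fails at once if the square block is moved by more than 15 mm (distance of block from where it was at the start of the episode above 0.015 m).
It fails at once if the E-shaped core is moved by more than 15 mm (distance of ecore from where it was at the start of the episode above 0.015 m).
It also fails if it takes over 90 s, if anything falls off the work surface, if the arm or the gripper's body presses on something with over 40 N, if the wrist force passes 120 N, or if a joint passes its speed limit or range.

ROBOT

A 7-joint arm with a two-finger parallel gripper is mounted at the origin on the work surface. World frame = base frame: x ahead of the robot, y to its left, z up, the work surface at z = 0. Lengths are in m, angles in rad, forces in N, time in s.
With the tool pointing down it reaches from about 0.4 to 0.875 m from the base axis. Payload 6.5 kg.
Tool frame: the origin (TCP) lies at the very end of the fingers, on their centre line; the grasp point (between the pads) lies 19 mm behind it; z points along the fingers, y is the direction in which the jaws open and shut (so a half turn about z gives the same grasp; the last joint's range is limited). The gripper opens to 85 mm and grips with 20 to 120 N. Pads are 22 mm wide; open, the fingers measure 114 mm over their backs; the gripper's body (76 mm by 85 mm) begins 54 mm behind the grasp point. The pads swing forward as they close: fully open they stand 13 mm farther back than shut.
Start: joints at [-1.267, 0.536, -0.004, 1.538, 0.003, 1.067, -0.071], TCP at [0.235, 0.606, 0.231] pointing down, gripper open.
Joint ranges: [-2.7, 2.7], [-0.37, 2.16], [-1.27, 1.26], [0.24, 2.4], [-1.31, 4.45], [0.19, 1.91], [-2.76, 2.76]. Speed limits (rad/s): [2.39, 2.39, 3.14, 3.14, 3.14, 3.14, 3.14].

INTERFACE

Orientations are given as a unit quaternion [w, x, y, z].
In Python, from cell import robot gives the robot as it stands.
- The arm moves only by the shell command python3 -m handwheel 'ROWS' [FORCE]. ROWS is text: rows parted by semicolons, each of 5 numbers parted by spaces: the shift along the tool's x, y, z in units of 10 cm (1.0 is 10 cm), then the turn about the tool's z in units of 1.5 rad (1.0 is 1.5 rad), then the opening, from 0 (shut) to 1 (fully open). In form: tx ty tz twist hand; .... A call has 1 to 20 rows; each row is the pose to reach, as a shift and turn from the pose commanded when the call began, along the tool's axes at that moment; what a row does not reach only later rows make up. A row lasts 1/12 s, in which the tool goes at most 41.7 mm and 7.16 degrees, less where a joint would pass 70% of its speed; a pose out of reach is approached as far as the arm can. A call with a number of a shift or a turn outside -1 to 1 is refused whole. A call with a gripper value outside its range is refused whole. The fingers move at their own pace and stop on an object; FORCE is the grip in N (left out, the last holds). Time passes only in rows, so rows that repeat a pose let the fingers close. It gives the time, the measured TCP pose, the force and the opening at its end, in the units of the state.
- robot.observe(): the state, without advancing time (a new reading comes with each control period).
- robot.grab_frame(name): name is "side" or "top" or "wrist"; returns a dict with "pixels" (420x560x3 uint8, blue, green, red), "mtx" (3x3 intrinsics, pixels), "extrinsics" (4x4, takes a point from camera to world coordinates). Camera axes: x right, y up, looking along -z (the intrinsics and any distortion apply to the point x, -y, -z); pixel columns grow to the right and rows downward; lengths in m; the calibration is good to about 2 mm. A picture is of the moment at which its call begins. There is no depth.
- robot.hand_in(): hands the job in, once; it reports no verdict.
Trained networks look in a picture, given as the dict that the camera call returned (one of the last four; its "shot" number tells which), for a name from the list of things; names that differ only in an ending like _2 or _b are one class to them, and where a whole thing is asked for, a point or a joint stands for the part that bears it (a point fixed in the world has none). Each returns a list of dicts, best first, with "p" (0 to 1); they miss things now and then, are a little off and sometimes report something else, mostly with a low value. They report only what shows in the picture. A call takes as long as a camera call. They do not tell look-alikes from the thing itself.
- robot.boxes_of(thing, picture): "at" ([column, row] in pixels, amid what is visible of it).
- robot.cut_out(thing, picture): "mask" (420x560 bool, what is visible of it) and "at" ([column, row] in pixels, amid what is visible of it).
The state is a dict: "time_s": time; "joints": joint angles; "joint_vel": joint speeds; "joint_torque": joint torques, N m; "tool_pos": TCP position; "tcp_rot": TCP orientation; "ft_force": force on the tool from outside, world axes, zero at the start; "moment": the same for the moment, N m; "opening": finger opening in m.
Only numpy, scipy, OpenCV 4.12 (cv2) and the standard library are available. Lean on these libraries where they do the work, as an engineer would, in place of code of your own. Each camera call takes 0.05 s, during which the arm holds its last target. There are 200 camera calls.

## Working session

There is one attempt and no reset: what is moved stays moved. The work goes in short steps, Python scripts to look and compute and a shell command to move; the robot and the scene stay as the last step left them, time stands still between calls to the robot, and variables do not carry over. Pictures are saved under pics/ and viewed, about 12 in all and at most 16, crops included, and the job is handed in when it is done.

```bash
ls; mkdir -p pics
cat > h.py <<'E'
import numpy as np, cv2
from cell import robot
def ray(f,px,z):
    K=np.array(f["mtx"]);E=np.array(f["extrinsics"])
    d=np.linalg.inv(K)@np.array([px[0],px[1],1.]);d=E[:3,:3]@np.array([d[0],-d[1],-d[2]])
    o=E[:3,3];return (o+d*(z-o[2])/d[2])[:2]
def proj(f,p):
    E=np.array(f["extrinsics"]);q=E[:3,:3].T@(np.array(p)-E[:3,3]);u=np.array(f["mtx"])@np.array([q[0],-q[1],-q[2]]);return u[:2]/u[2]
E
python3 - <<'E'
from h import *
s=robot.observe();print(s)
for n in("top","side"):
    f=robot.grab_frame(n);print(n,[k for k in f],np.round(f["extrinsics"],3).tolist(),np.round(f["mtx"],1).tolist())
    cv2.imwrite(f"pics/{n}0.png",f["pixels"])
    if n=="top":
        for t,z in [("ring_large",.02),("ring_medium",.018),("ring_small",.016),("disc",.028),("tray",.016),("block",.02),("ecore",.016),("board_large",.01),("board_medium",.01),("board_small",.01)]:
            for b in robot.cut_out(t,f)[:5]: print(t,round(b["p"],2),np.round(b["at"]),np.round(ray(f,b["at"],z),3),b["mask"].sum())
E
```

```text
pics
{'time_s': 0.0, 'joints': array([-1.26721102,  0.53718314, -0.0044632 ,  1.5388878 ,  0.00262571,
        1.06730756, -0.07117475]), 'joint_vel': array([ 0.00029819,  0.000145  , -0.00047586,  0.00037328, -0.00016337,
       -0.00046596, -0.00063098]), 'joint_torque': array([ 3.09562511e-04, -5.83395553e+01,  1.04816593e+00, -2.59102339e+01,
        1.22781793e-02,  9.33801552e-03,  1.42904977e-05]), 'tool_pos': array([0.23469739, 0.60545649, 0.23039615]), 'tcp_rot': array([-9.41209442e-05,  1.83776673e-01,  9.82967620e-01, -8.85047595e-04]), 'ft_force': array([ 0.47491135, -0.48541492, -0.64014021]), 'moment': array([-0.0150273 ,  0.00114362,  0.03221233]), 'opening': 0.08536612717639}
top ['pixels', 'mtx', 'extrinsics', 'shot'] [[-0.021, 0.984, -0.175, 0.389], [-0.999, -0.025, -0.02, -0.006], [-0.024, 0.175, 0.984, 1.062], [0.0, 0.0, 0.0, 1.0]] [[493.2, 0.0, 272.8], [0.0, 493.2, 206.6], [0.0, 0.0, 1.0]]
ring_large 0.87 [179. 270.] [0.444 0.215] 396
ring_medium 0.69 [366. 194.] [ 0.598 -0.186] 300
ring_medium 0.57 [317. 273.] [ 0.432 -0.075] 211
ring_medium 0.24 [374. 266.] [ 0.444 -0.195] 125
ring_small 0.72 [403. 251.] [ 0.474 -0.258] 173
ring_small 0.5 [372. 264.] [ 0.447 -0.191] 157
ring_small 0.43 [368. 194.] [ 0.598 -0.19 ] 301
disc 0.67 [367. 193.] [ 0.598 -0.187] 309
disc 0.5 [359. 138.] [ 0.72  -0.176] 292
tray 0.61 [117. 296.] [0.393 0.346] 3309
block 0.78 [282. 271.] [ 0.437 -0.001] 411
ecore 0.74 [236. 273.] [0.435 0.096] 383
board_large 0.88 [275. 177.] [0.642 0.008] 2944
board_medium 0.77 [391. 192.] [ 0.603 -0.242] 2796
board_medium 0.41 [177. 271.] [0.443 0.222] 324
side ['pixels', 'mtx', 'extrinsics', 'shot'] [[0.989, 0.075, -0.129, 0.417], [-0.149, 0.532, -0.834, -0.902], [0.006, 0.843, 0.537, 0.637], [0.0, 0.0, 0.0, 1.0]] [[446.4, 0.0, 280.4], [0.0, 446.4, 214.1], [0.0, 0.0, 1.0]]
```

Run:
```python
import cv2
a=cv2.imread("pics/top0.png");cv2.imwrite("pics/top0b.png",cv2.resize(a[90:370,70:470],None,fx=2,fy=2,interpolation=3))
```

```text
(no output)
```

View pics/top0b.png

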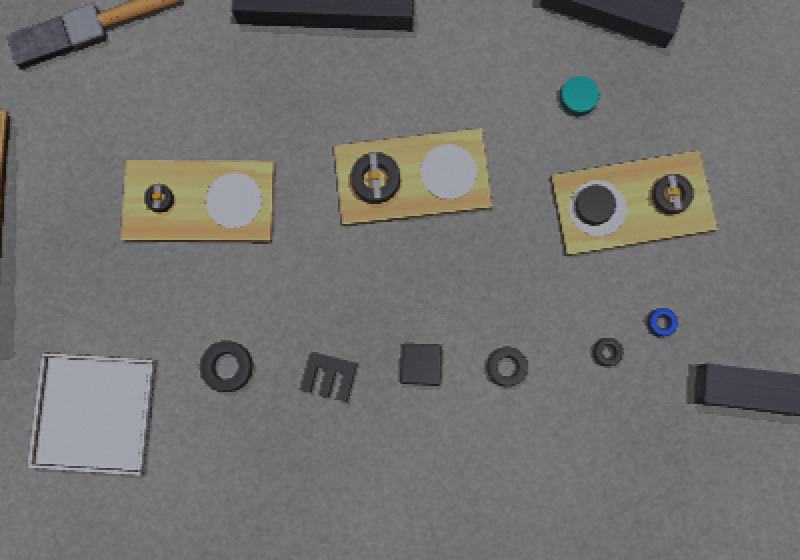

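View pics/side0.png

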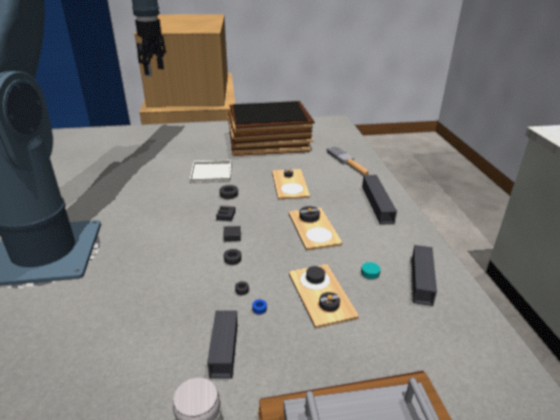

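Top view (2x crop): boards left to right are small (paper at 234,200), large (paper at 448,172) and medium (disc on the paper at 596,204). The tray is at (92,414). The large ring is at (227,366), E-core at (329,377), block at (421,364), medium ring at (507,367) and small ring at (608,352), with the blue look-alike at (663,322). The side view agrees.

```bash
cat > loc.py <<'E'
from h import *
def blobs(f,z_white=.01):
    im=f["pixels"].astype(int);mn=im.min(2);mx=im.max(2)
    w=((mn>140)&(mx-mn<30)).astype(np.uint8)
    for c in cv2.findContours(w,cv2.RETR_EXTERNAL,cv2.CHAIN_APPROX_NONE)[0]:
        if cv2.contourArea(c)>250:
            h=cv2.convexHull(c);(e,ax,an)=cv2.fitEllipse(h);m=cv2.moments(h)
            print("white",np.round(e,1),np.round(ax,1),"->",np.round(ray(f,e,.01),4),"moments",np.round(ray(f,(m["m10"]/m["m00"],m["m01"]/m["m00"]),.01),4))
    d=((mx<75)&(mx-mn<20)).astype(np.uint8)
    for c in cv2.findContours(d,cv2.RETR_EXTERNAL,cv2.CHAIN_APPROX_NONE)[0]:
        a=cv2.contourArea(c)
        if 60<a<900 and len(c)>5:
            (e,ax,an)=cv2.minEnclosingCircle(c)[0],cv2.minEnclosingCircle(c)[1],0
            h=cv2.fitEllipse(c); print("dark",np.round(h[0],1),np.round(h[1],1),[ (z,np.round(ray(f,h[0],z),4).tolist()) for z in(.009,.018,.028)])
E
python3 - <<'E'
from loc import *
f=robot.grab_frame("top");blobs(f)
E
```

```text
white [542.4 304.2] [29.5 32.5] -> [ 0.3574 -0.5382] moments [ 0.3576 -0.538 ]
white [113.8 295.2] [59.8 94.4] -> [0.3941 0.3553] moments [0.394  0.3504]
white [186.3 189.7] [26.9 28.1] -> [0.6184 0.2034] moments [0.6185 0.2033]
white [294.  175.3] [26.8 27.7] -> [ 0.6446 -0.033 ] moments [ 0.6448 -0.0328]
dark [551.9 308.8] [15.9 49. ] [(0.009, [0.3475, -0.5571]), (0.018, [0.3479, -0.5524]), (0.028, [0.3483, -0.5471])]
dark [519.1 303.2] [34.3 45.7] [(0.009, [0.3602, -0.4914]), (0.018, [0.3604, -0.4872]), (0.028, [0.3607, -0.4826])]
dark [449.2 285.4] [20.8 76.6] [(0.009, [0.3996, -0.3506]), (0.018, [0.3995, -0.3477]), (0.028, [0.3994, -0.3444])]
dark [234.3 277.9] [21.6 26.2] [(0.009, [0.4248, 0.0996]), (0.018, [0.4245, 0.0987]), (0.028, [0.4242, 0.0977])]
dark [322.7 273.1] [19.2 19.8] [(0.009, [0.431, -0.0876]), (0.018, [0.4306, -0.0869]), (0.028, [0.4302, -0.0862])]
dark [280.2 271.9] [22.9 23. ] [(0.009, [0.4354, 0.0021]), (0.018, [0.435, 0.002]), (0.028, [0.4346, 0.0019])]
dark [182.9 272.9] [24.8 25.8] [(0.009, [0.4378, 0.209]), (0.018, [0.4373, 0.2072]), (0.028, [0.4369, 0.2
[... 799 characters left out ...]
6])]
dark [493.1 136.2] [  8.5 246.9] [(0.009, [0.7216, -0.4733]), (0.018, [0.7188, -0.4693]), (0.028, [0.7156, -0.4649])]
dark [512.3 193.7] [  2.1 112.9] [(0.009, [0.5916, -0.5016]), (0.018, [0.5899, -0.4974]), (0.028, [0.5879, -0.4927])]
dark [519.5 199.8] [  2.4 124.4] [(0.009, [0.5779, -0.5155]), (0.018, [0.5763, -0.5111]), (0.028, [0.5745, -0.5063])]
dark [ 59.6 204.7] [ 12.3 109.4] [(0.009, [0.5922, 0.4825]), (0.018, [0.5905, 0.4783]), (0.028, [0.5885, 0.4736])]
dark [ 51.5 186.1] [  3.4 189.2] [(0.009, [0.6346, 0.5028]), (0.018, [0.6325, 0.4984]), (0.028, [0.6302, 0.4936])]
dark [122.2 100.4] [15.  98.7] [(0.009, [0.8301, 0.352]), (0.018, [0.8263, 0.3489]), (0.028, [0.8221, 0.3455])]
```

```bash
python3 -m handwheel '-.73 -.79 0 .8 1;-.73 -.79 0 .8 1;-.73 -.79 0 .8 1;-.73 -.79 0 .8 1;-.73 -.79 0 .8 1;-.73 -.79 0 .8 1;-.73 -.79 0 .8 1;-.73 -.79 0 .8 1;-.73 -.79 0 .8 1;-.73 -.79 0 .8 1;-.73 -.79 0 .8 1;-.73 -.79 0 .8 1' 40
```

```text
time_s: 1.65
tool_pos: [0.2743, 0.5061, 0.2313]
tcp_rot: [0.0, 0.706, 0.708, 0.0]
ft_force: [-0.1, 0.4, -0.3]
opening: 0.0854
```

```bash
python3 -m handwheel '-1 .47 0 0 1;-1 .47 0 0 1;-1 .47 0 0 1;-1 .47 0 0 1'; python3 -m handwheel '-1 .47 0 0 1;-1 .47 0 0 1;-1 .47 0 0 1;-1 .47 0 0 1'
```

```text
time_s: 1.98
tool_pos: [0.3251, 0.3999, 0.2315]
tcp_rot: [0.001, 0.709, 0.705, -0.001]
ft_force: [1.0, 0.6, 0.3]
opening: 0.0857
time_s: 2.32
tool_pos: [0.3715, 0.3003, 0.2316]
tcp_rot: [0.001, 0.709, 0.705, -0.0]
ft_force: [-0.1, 0.1, -0.5]
opening: 0.0852
```

```bash
for i in 1; do python3 -m handwheel '-.97 .46 0 0 1;-.97 .46 0 0 1;-.97 .46 0 0 1;-.97 .46 0 0 1'; python3 -m handwheel '-.97 .46 0 0 1;-.97 .46 0 0 1;-.97 .46 0 0 1;-.97 .46 0 0 1'; python3 -m handwheel '-.97 .46 0 0 1;-.97 .46 0 0 1;-.97 .46 0 0 1;-.97 .46 0 0 1'; python3 -m handwheel '-.97 .46 0 0 1;-.97 .46 0 0 1;-.97 .46 0 0 1;-.97 .46 0 0 1';  python3 -m handwheel '-.97 .44 .4 0 1;-.97 .44 .4 0 1;-.97 .44 .4 0 1;-.97 .44 .4 0 1'; done | grep tool_pos
cat > w.py <<'E'
from h import *
import sys
f=robot.grab_frame("wrist");print(np.round(robot.observe()["tool_pos"],4));cv2.imwrite(f"pics/{sys.argv[1]}.png",f["pixels"])
for a in sys.argv[2:]:
    t,z=a.split(":");z=float(z)
    for b in robot.cut_out(t,f)[:2]:
        c=max(cv2.findContours(b["mask"].astype(np.uint8),cv2.RETR_EXTERNAL,cv2.CHAIN_APPROX_NONE)[0],key=cv2.contourArea)
        e=cv2.fitEllipse(c);print(t,round(b["p"],2),np.round(e[0]),np.round(e[1]),"->",np.round(ray(f,e[0],z),4),"at",np.round(ray(f,b["at"],z),4))
E
python3 w.py w1 disc:.028 ring_medium:.018 ring_small:.016
```

```text
tool_pos: [0.417, 0.2044, 0.2317]
tool_pos: [0.463, 0.1078, 0.2318]
tool_pos: [0.509, 0.0109, 0.2318]
tool_pos: [0.5548, -0.086, 0.2316]
tool_pos: [0.5972, -0.1826, 0.189]
[ 0.597  -0.1796  0.1897]
disc 0.86 [288. 196.] [41. 43.] -> [ 0.6023 -0.1879] at [ 0.6039 -0.1858]
disc 0.58 [411. 184.] [41. 46.] -> [ 0.7215 -0.1765] at [ 0.721  -0.1722]
ring_medium 0.97 [105.  90.] [45. 55.] -> [ 0.4355 -0.0895] at [ 0.4301 -0.0884]
ring_small 0.87 [136. 200.] [28. 33.] -> [ 0.4488 -0.1945] at [ 0.4451 -0.1971]
ring_small 0.75 [171. 251.] [26. 31.] -> [ 0.4783 -0.2518] at [ 0.479 -0.25 ]
```

View pics/w1.png

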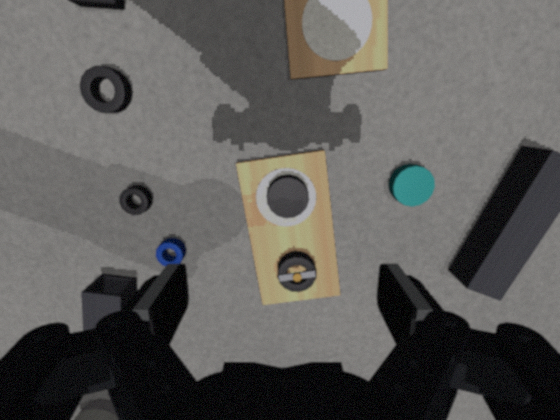

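The wrist view shows the disc at (288,196) on the paper of the medium board, whose sample ring is at (297,272). The small ring is at (136,200), the blue one at (171,251) and the medium ring at (105,90).

```bash
python3 -m handwheel '0 .03 1 0 .8;0 .03 1 0 .8;0 .03 1 0 .8;0 .03 1 0 .8;0 .03 1 0 .8;0 .03 1 0 .8'
python3 w.py w2 disc:.028
```

```text
time_s: 4.68
tool_pos: [0.6017, -0.178, 0.0934]
tcp_rot: [0.001, 0.706, 0.708, 0.001]
ft_force: [0.1, -0.3, 0.6]
opening: 0.0685
[ 0.6019 -0.1784  0.0937]
disc 0.91 [282. 236.] [58. 61.] -> [ 0.6024 -0.1868] at [ 0.6026 -0.1862]
disc 0.79 [453. 220.] [58. 65.] -> [ 0.7185 -0.1747] at [ 0.7199 -0.174 ]
```

```bash
python3 -m handwheel '-.085 0 .3 0 .8;-.085 0 .6 0 .8;-.085 0 .8 0 .8;-.085 0 .8 0 .8;-.085 0 .8 0 0;-.085 0 .8 0 0;-.085 0 .8 0 0;-.085 0 .8 0 0;-.085 0 .8 0 0;-.085 0 .8 0 0' 40
```

```text
time_s: 5.62
tool_pos: [0.602, -0.1878, 0.0139]
tcp_rot: [0.002, 0.707, 0.707, 0.001]
ft_force: [-1.4, -0.6, 7.1]
opening: 0.0401
```

```bash
python3 -m handwheel '0 0 -.3 0 0;0 0 -.6 0 0;0 0 -1 0 0;0 0 -1 0 0'
```

```text
time_s: 5.95
tool_pos: [0.605, -0.1894, 0.1198]
tcp_rot: [0.006, 0.707, 0.707, 0.003]
ft_force: [2.7, -1.4, -0.2]
opening: 0.0401
```

```bash
(python3 -m handwheel '.9 -.35 0 0 0;.9 -.35 0 0 0;.9 -.35 0 0 0;.9 -.35 0 0 0'; python3 -m handwheel '.9 -.35 0 0 0;.9 -.35 0 0 0;.9 -.35 0 0 0;.9 -.35 0 0 0';python3 -m handwheel '.9 -.35 0 0 0;.9 -.35 0 0 0;.9 -.35 0 0 0;.9 -.35 0 0 0';python3 -m handwheel '.9 -.35 0 0 0;.9 -.35 0 0 0;.9 -.35 0 0 0;.9 -.35 0 0 0';python3 -m handwheel '.9 -.35 0 0 0;.9 -.35 0 0 0;.9 -.35 0 0 0;.9 -.35 0 0 0';python3 -m handwheel '.88 -.35 0 0 0;.88 -.35 0 0 0;.88 -.35 0 0 0;.88 -.35 0 0 0;.88 -.35 0 0 0;.88 -.35 0 0 0') | egrep 'tool_pos|opening'
python3 w.py w3 tray:.016
python3 - <<'E'
from loc import *
f=robot.grab_frame("top");cv2.imwrite("pics/top1.png",f["pixels"]);blobs(f)
E
```

```text
tool_pos: [0.5642, -0.0913, 0.1117]
opening: 0.0402
tool_pos: [0.5291, -0.0025, 0.1116]
opening: 0.0406
tool_pos: [0.4945, 0.0862, 0.1117]
opening: 0.0402
tool_pos: [0.4599, 0.1756, 0.1117]
opening: 0.0402
tool_pos: [0.4252, 0.2652, 0.1117]
opening: 0.0401
tool_pos: [0.3918, 0.3479, 0.1115]
opening: 0.0402
[0.3916 0.348  0.1115]
tray 0.74 [281. 190.] [151. 190.] -> [0.3916 0.3651] at [0.3914 0.3699]
white [542.4 304.2] [29.5 32.5] -> [ 0.3574 -0.5382] moments [ 0.3576 -0.538 ]
white [124.5 295.3] [58.9 67.8] -> [0.3935 0.3324] moments [0.3934 0.3333]
white [368.7 193.6] [27.4 28.5] -> [ 0.5995 -0.1935] moments [ 0.5996 -0.1936]
white [186.4 189.7] [27.  28.2] -> [0.6184 0.2032] moments [0.6184 0.2032]
white [294.  175.3] [26.8 27.7] -> [ 0.6446 -0.033 ] moments [ 0.6448 -0.0328]
dark [552.3 309.5] [15.2 48.5] [(0.009, [0.3462, -0.5577]), (0.018, [0.3466, -0.553]), (0.028, [0.347, -0.5478])]
dark [518.9 303.2] [34.4 45.1] [(0.009, [0.3604, -0.4909]), (0.018, [0.3606, -0.4868]), (0.028, [0.3609, -0.4822])]
dark [447.8 285. ] [21.3 74.6] [(0.009, [0.4005, -0.348]), (0.018, [0.4004, -0.3
[... 1165 characters left out ...]
46])]
dark [492.8 133.7] [  8.6 251.3] [(0.009, [0.7273, -0.4733]), (0.018, [0.7244, -0.4693]), (0.028, [0.7212, -0.4648])]
dark [512.3 194. ] [  2.2 110.4] [(0.009, [0.591, -0.5017]), (0.018, [0.5893, -0.4974]), (0.028, [0.5874, -0.4927])]
dark [519.3 198.9] [  2.5 120. ] [(0.009, [0.5798, -0.5154]), (0.018, [0.5782, -0.511]), (0.028, [0.5764, -0.5062])]
dark [ 59.7 205.1] [ 12.4 108.4] [(0.009, [0.5913, 0.4821]), (0.018, [0.5895, 0.4779]), (0.028, [0.5876, 0.4733])]
dark [ 51.5 188.8] [  3.6 170.8] [(0.009, [0.6284, 0.5024]), (0.018, [0.6264, 0.4981]), (0.028, [0.6241, 0.4933])]
dark [114.6 105.9] [13.5 78.2] [(0.009, [0.8173, 0.3689]), (0.018, [0.8136, 0.3657]), (0.028, [0.8096, 0.3621])]
```

View pics/w3.png

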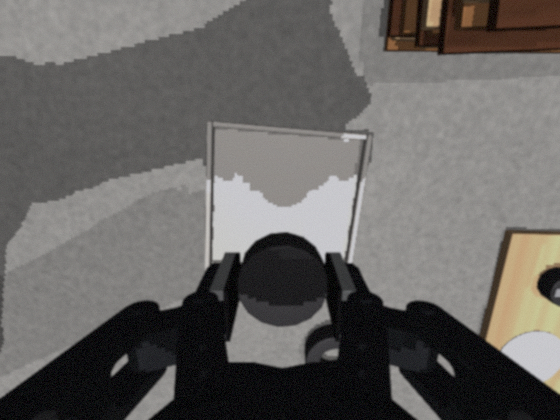

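The wrist view shows the disc held level between the pads at (283,278), over the tray, whose far corners are at (210,124) and (368,134). With the disc gone, the medium paper measures (0.5995, -0.1936).

```bash
python3 -m handwheel '0 0 .35 0 0;0 0 .7 0 0;0 0 1 0 0;0 0 1 0 0;0 0 1 0 0;0 0 1 0 .6;0 0 1 0 .6;0 0 1 0 .6;0 0 1 0 .6;0 0 1 0 .6'
python3 -m handwheel '0 0 -.3 0 .6;0 0 -.7 0 .6;0 0 -1 0 .6;0 0 -1 0 .6;0 0 -1 0 .7'; python3 w.py w4 disc:.022 ring_large:.02
```

```text
time_s: 9.1
tool_pos: [0.3899, 0.3511, 0.0122]
tcp_rot: [-0.0, 0.707, 0.708, 0.001]
ft_force: [0.4, -0.6, -0.4]
opening: 0.0514
time_s: 9.52
tool_pos: [0.3904, 0.3518, 0.1132]
tcp_rot: [-0.0, 0.707, 0.708, 0.002]
ft_force: [0.2, 0.2, -0.1]
opening: 0.0594
[0.3895 0.351  0.1118]
disc 0.84 [282. 214.] [53. 55.] -> [0.3908 0.351 ] at [0.3919 0.3508]
ring_large 0.7 [332. 348.] [43. 53.] -> [0.435  0.2275] at [0.4342 0.2297]
```

View pics/w4.png

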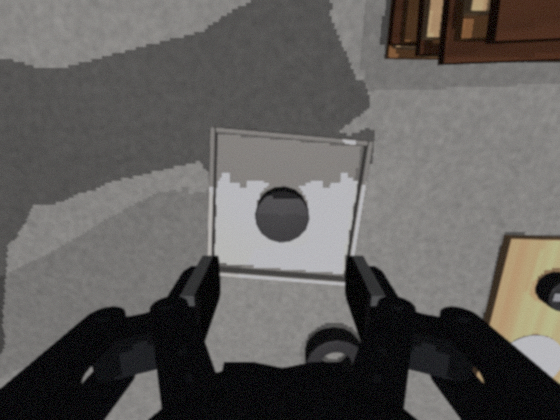

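The disc lies flat in the middle of the tray at (282,214). Next is the large ring.

```bash
python3 -m handwheel '-.72 .24 0 0 1;-.72 .24 0 0 1;-.72 .24 0 0 1;-.72 .24 0 0 1' >/dev/null;python3 -m handwheel '-.72 .24 0 0 1;-.72 .24 0 0 1;-.72 .24 0 0 1;-.72 .24 0 0 1;-.72 .24 0 0 1;-.72 .24 0 0 1'; python3 w.py w5 ring_large:.02
```

```text
time_s: 10.5
tool_pos: [0.437, 0.2084, 0.1108]
tcp_rot: [-0.0, 0.706, 0.708, -0.0]
ft_force: [-0.1, -0.1, 0.5]
opening: 0.0854
[0.4371 0.2083 0.1109]
ring_large 0.78 [285. 209.] [69. 70.] -> [0.439  0.2114] at [0.4401 0.2018]
ring_large 0.32 [213.  18.] [44. 71.] -> [0.3922 0.3399] at [0.3942 0.34  ]
```

```bash
python3 -m handwheel '.01 .01 .35 0 1;.01 .01 .7 0 1;.01 .01 1 0 1;.01 .01 1 0 1' >/dev/null; python3 -m handwheel '0 0 .07 0 1;0 0 .07 0 1;0 0 .07 0 0;0 0 .07 0 0;0 0 .07 0 0;0 0 .07 0 0;0 0 .07 0 0;0 0 .07 0 0' 40; python3 -m handwheel '0 0 -.3 0 0;0 0 -.6 0 0;0 0 -1 0 0;0 0 -1 0 0;0 0 -1 0 0'; python3 w.py w6 ring_large:.11
```

```text
time_s: 11.6
tool_pos: [0.4395, 0.2084, 0.006]
tcp_rot: [-0.0, 0.707, 0.708, 0.001]
ft_force: [-2.5, -0.4, 12.5]
opening: 0.0518
time_s: 12.02
tool_pos: [0.4401, 0.2088, 0.1067]
tcp_rot: [0.0, 0.707, 0.708, 0.003]
ft_force: [-0.5, 0.4, -2.8]
opening: 0.0513
[0.4389 0.2083 0.1052]
ring_large 0.88 [282. 274.] [116. 118.] -> [0.4405 0.2078] at [0.4421 0.2   ]
ring_large 0.46 [261. 343.] [37. 59.] -> [0.4298 0.1682] at [0.4298 0.1681]
```

View pics/w6.png

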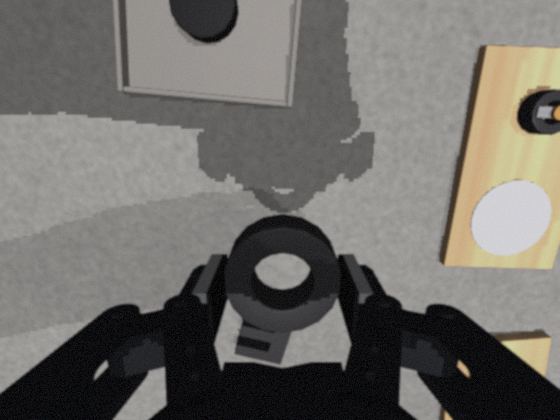

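The wrist view shows the large ring gripped, level and centred at (282,274). The disc is still in the tray and the small board's paper is at (511,218).

```bash
python3 -m handwheel '-.8 .69 0 0 0;-.8 .69 0 0 0;-.8 .69 0 0 0;-.8 .69 0 0 0' >/dev/null;python3 -m handwheel '-.8 .69 0 0 0;-.8 .69 0 0 0;-.8 .69 0 0 0;-.8 .69 0 0 0'>/dev/null;python3 -m handwheel '-.8 .68 0 0 0;-.8 .68 0 0 0;-.8 .68 0 0 0;-.8 .68 0 0 0;-.8 .68 0 0 0;-.8 .68 0 0 0'; python3 w.py w7 ring_large:.11
```

```text
time_s: 13.28
tool_pos: [0.6433, -0.0304, 0.1026]
tcp_rot: [-0.002, 0.706, 0.708, -0.001]
ft_force: [1.0, 0.1, -1.4]
opening: 0.0518
[ 0.6435 -0.03    0.1029]
ring_large 0.85 [282. 274.] [116. 118.] -> [ 0.6438 -0.0292] at [ 0.6432 -0.0365]
```

View pics/w7.png

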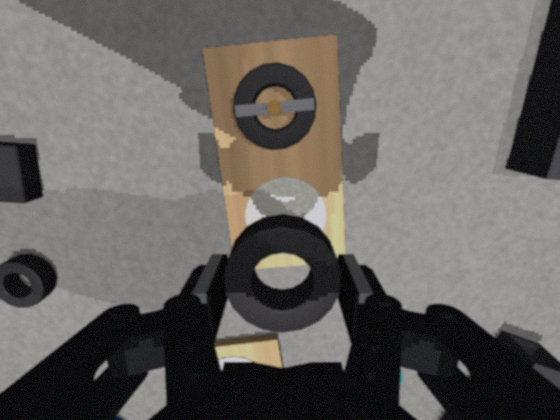

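The ring is over the large board. Its paper is visible behind the ring at about (286,218) and the sample is at (275,106). I'll apply a small correction and place it.

```bash
python3 -m handwheel '-.03 .01 .35 0 0;-.03 .01 .7 0 0;-.03 .01 .86 0 0;-.03 .01 .86 0 0;-.03 .01 .86 0 0;-.03 .01 .86 0 .75;-.03 .01 .86 0 .75;-.03 .01 .86 0 .75;-.03 .01 .86 0 .75;-.03 .01 .86 0 .75'; python3 -m handwheel '0 0 -.35 0 .8;0 0 -.7 0 .8;0 0 -1 0 .8;0 0 -1 0 .8;0 0 -1 0 .8'; python3 w.py w8 ring_large:.03
python3 - <<'E'
from h import *
f=robot.grab_frame("wrist");cv2.imwrite("pics/w8b.png",f["pixels"][150:290,200:370].repeat(3,0).repeat(3,1))
for p in [(.6447,-.0329,.01),(.6447,-.0329,.03)]: print(proj(f,p)-[200,150])
E
```

```text
time_s: 14.22
tool_pos: [0.6464, -0.035, 0.0189]
tcp_rot: [0.0, 0.707, 0.707, 0.0]
ft_force: [0.6, -0.5, -0.0]
opening: 0.0641
time_s: 14.63
tool_pos: [0.6476, -0.0352, 0.1206]
tcp_rot: [0.001, 0.707, 0.707, 0.002]
ft_force: [0.4, 0.1, -0.3]
opening: 0.0681
[ 0.6462 -0.0349  0.1188]
ring_large 0.83 [280. 208.] [69. 70.] -> [ 0.6465 -0.0315] at [ 0.6424 -0.0418]
[81.07730452 54.60814216]
[80.95686662 61.94771513]
```

View pics/w8b.png

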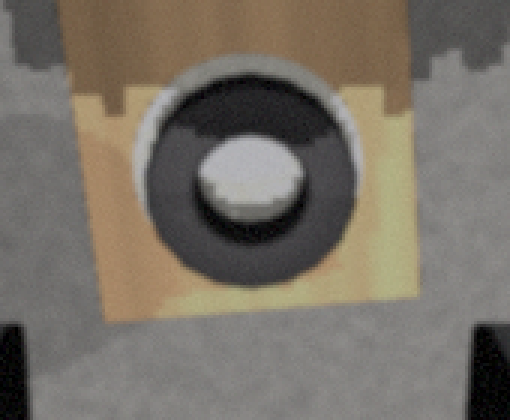

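The large ring lies flat on the paper, which shows evenly around it (the remaining offset is oblique view). It is within about 2 mm of the middle. Next is the medium ring.

```bash
python3 -m handwheel '-.18 -.72 0 0 .9;-.18 -.72 0 0 .9;-.18 -.72 0 0 .9' >/dev/null;python3 -m handwheel '-.18 -.72 0 0 .9;-.18 -.72 0 0 .9;-.18 -.72 0 0 .9' >/dev/null;python3 -m handwheel '-.18 -.72 0 0 .9;-.18 -.72 0 0 .9;-.18 -.72 0 0 .9;-.18 -.72 0 0 .9;-.18 -.72 0 0 .9'; python3 w.py w9 ring_medium:.018
```

```text
time_s: 15.7
tool_pos: [0.4308, -0.0891, 0.1181]
tcp_rot: [0.0, 0.707, 0.708, 0.0]
ft_force: [0.3, 0.3, 0.6]
opening: 0.0768
[ 0.4314 -0.0891  0.1182]
ring_medium 0.61 [529. 101.] [ 65. 236.] -> [ 0.6076 -0.0077] at [ 0.605  -0.0015]
ring_medium 0.58 [283. 207.] [51. 52.] -> [ 0.4321 -0.0869] at [ 0.4322 -0.0951]
```

```bash
python3 -m handwheel '.015 .01 .35 0 .8;.015 .01 .7 0 .8;.015 .01 1 0 .8;.015 .01 1 0 .8' >/dev/null; python3 -m handwheel '0 0 .13 0 .8;0 0 .13 0 .8;0 0 .13 0 0;0 0 .13 0 0;0 0 .13 0 0;0 0 .13 0 0;0 0 .13 0 0;0 0 .13 0 0' 40; python3 -m handwheel '0 0 -.3 0 0;0 0 -.6 0 0;0 0 -1 0 0;0 0 -1 0 0;0 0 -1 0 0'; python3 w.py w10 ring_medium:.115
```

```text
time_s: 16.8
tool_pos: [0.4322, -0.0879, 0.0068]
tcp_rot: [0.001, 0.707, 0.708, 0.001]
ft_force: [-0.7, 0.4, 5.9]
opening: 0.0397
time_s: 17.22
tool_pos: [0.4331, -0.0875, 0.1079]
tcp_rot: [0.002, 0.706, 0.708, 0.002]
ft_force: [-0.1, 0.3, -2.0]
opening: 0.0395
[ 0.4318 -0.0873  0.1064]
ring_medium 0.59 [282. 275.] [87. 92.] -> [ 0.4334 -0.0872] at [ 0.434  -0.0922]
```

```bash
python3 -m handwheel '-.53 .84 0 0 0;-.53 .84 0 0 0;-.53 .84 0 0 0;-.53 .84 0 0 0' >/dev/null;python3 -m handwheel '-.53 .84 0 0 0;-.53 .84 0 0 0;-.53 .84 0 0 0;-.53 .84 0 0 0;-.53 .84 0 0 0;-.53 .84 0 0 0'; python3 w.py w11 ring_medium:.115
```

```text
time_s: 18.15
tool_pos: [0.5972, -0.1927, 0.1038]
tcp_rot: [-0.002, 0.707, 0.707, -0.001]
ft_force: [-0.9, -0.3, -0.7]
opening: 0.0395
[ 0.5974 -0.1926  0.1042]
ring_medium 0.88 [282. 275.] [87. 92.] -> [ 0.5976 -0.1902] at [ 0.5974 -0.1955]
```

```bash
python3 -m handwheel '0 0 .35 0 0;0 0 .7 0 0;0 0 .86 0 0;0 0 .86 0 0;0 0 .86 0 0;0 0 .86 0 .65;0 0 .86 0 .65;0 0 .86 0 .65;0 0 .86 0 .65;0 0 .86 0 .65'; python3 -m handwheel '0 0 -.35 0 .7;0 0 -.7 0 .7;0 0 -1 0 .7;0 0 -1 0 .7;0 0 -1 0 .7'; python3 w.py w12 ring_medium:.028
python3 - <<'E'
from h import *
f=robot.grab_frame("wrist");cv2.imwrite("pics/w12b.png",f["pixels"][150:290,200:370].repeat(3,0).repeat(3,1))
for z in (.01,.028): print(3*(proj(f,(.5995,-.1936,z))-[200,150]))
E
```

```text
time_s: 19.08
tool_pos: [0.5994, -0.1937, 0.0198]
tcp_rot: [0.0, 0.707, 0.707, 0.0]
ft_force: [0.9, 0.6, 0.2]
opening: 0.056
time_s: 19.5
tool_pos: [0.6006, -0.1941, 0.1215]
tcp_rot: [0.002, 0.707, 0.707, 0.001]
ft_force: [-0.5, 0.1, -0.0]
opening: 0.0592
[ 0.5994 -0.1935  0.1198]
ring_medium 0.97 [280. 210.] [52. 55.] -> [ 0.5995 -0.1927] at [ 0.6014 -0.2004]
[248.83540342 171.11051181]
[248.91870331 191.13684659]
```

View pics/w12b.png

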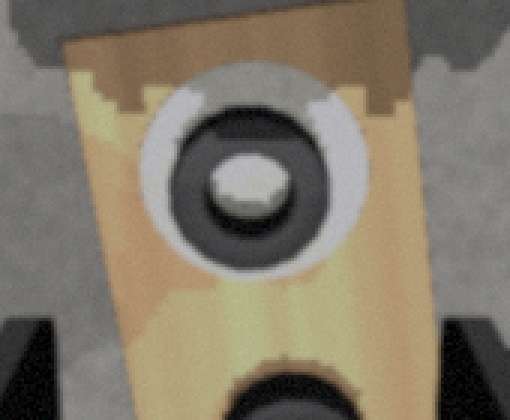

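The medium ring is flat and centred on its paper: ring at (249,187), paper centre about (252,169) in the oblique view. Next is the small ring.

```bash
python3 -m handwheel '0 -.78 0 0 .7;0 -.78 0 0 .7;0 -.78 0 0 .7' >/dev/null;python3 -m handwheel '0 -.78 0 0 .65;0 -.78 0 0 .65;0 -.78 0 0 .65;0 -.78 0 0 .65;0 -.78 0 0 .65'; python3 w.py w13 ring_small:.016
```

```text
time_s: 20.32
tool_pos: [0.4436, -0.1937, 0.119]
tcp_rot: [-0.0, 0.707, 0.707, -0.0]
ft_force: [0.2, -0.0, -0.5]
opening: 0.0554
[ 0.4443 -0.1938  0.1191]
ring_small 0.96 [318. 275.] [34. 38.] -> [ 0.4746 -0.2521] at [ 0.4737 -0.2556]
ring_small 0.84 [284. 210.] [35. 38.] -> [ 0.445  -0.1946] at [ 0.443  -0.1992]
```

```bash
python3 -m handwheel '0 0 .35 0 .65;0 0 .7 0 .65;0 0 1 0 .65;0 0 1 0 .65' >/dev/null; python3 -m handwheel '0 0 .14 0 .65;0 0 .14 0 .65;0 0 .14 0 0;0 0 .14 0 0;0 0 .14 0 0;0 0 .14 0 0;0 0 .14 0 0;0 0 .14 0 0' 30; python3 -m handwheel '0 0 -.3 0 0;0 0 -.6 0 0;0 0 -1 0 0;0 0 -1 0 0;0 0 -1 0 0'; python3 w.py w14 ring_small:.114
```

```text
time_s: 21.42
tool_pos: [0.4443, -0.1941, 0.0068]
tcp_rot: [0.001, 0.707, 0.708, 0.001]
ft_force: [-0.4, 0.7, 7.1]
opening: 0.0276
time_s: 21.83
tool_pos: [0.4451, -0.1941, 0.1079]
tcp_rot: [0.002, 0.707, 0.708, 0.002]
ft_force: [0.1, -0.7, -1.4]
opening: 0.0275
[ 0.444  -0.1936  0.1064]
ring_small 0.88 [282. 275.] [61. 67.] -> [ 0.4455 -0.1944] at [ 0.4451 -0.1983]
```

View pics/w14.png

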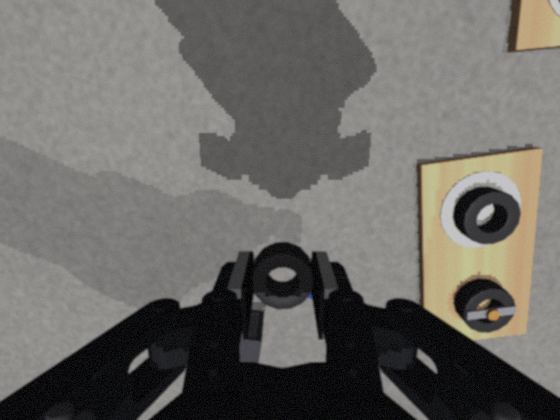

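The small ring is held level at (282,275), and the medium ring lies on its board at (486,214).

```bash
python3 -m handwheel '.99 .44 0 0 0;.99 .44 0 0 0;.99 .44 0 0 0;.99 .44 0 0 0' >/dev/null;python3 -m handwheel '.99 .44 0 0 0;.99 .44 0 0 0;.99 .44 0 0 0;.99 .44 0 0 0' >/dev/null;python3 -m handwheel '.99 .44 0 0 0;.99 .44 0 0 0;.99 .44 0 0 0;.99 .44 0 0 0' >/dev/null;python3 -m handwheel '.99 .43 0 0 0;.99 .43 0 0 0;.99 .43 0 0 0;.99 .43 0 0 0;.99 .43 0 0 0;.99 .43 0 0 0;.99 .43 0 0 0'; python3 w.py w15 ring_small:.114
```

```text
time_s: 23.52
tool_pos: [0.6172, 0.1995, 0.1047]
tcp_rot: [0.0, 0.708, 0.706, -0.001]
ft_force: [-0.0, -0.1, -1.4]
opening: 0.0279
[0.6174 0.1998 0.105 ]
ring_small 0.82 [282. 276.] [61. 68.] -> [0.6176 0.2008] at [0.6183 0.1966]
```

```bash
python3 -m handwheel '.02 0 .35 0 0;.02 0 .7 0 0;.02 0 .86 0 0;.02 0 .86 0 0;.02 0 .86 0 0;.02 0 .86 0 .5;.02 0 .86 0 .5;.02 0 .86 0 .5;.02 0 .86 0 .5;.02 0 .86 0 .5'; python3 -m handwheel '0 0 -.35 0 .55;0 0 -.7 0 .55;0 0 -1 0 .55;0 0 -1 0 .55;0 0 -1 0 .55;0 0 -1 0 .55'; python3 w.py w16 ring_small:.026
python3 - <<'E'
from h import *
f=robot.grab_frame("wrist");cv2.imwrite("pics/w16b.png",f["pixels"][150:290,200:370].repeat(3,0).repeat(3,1))
for z in (.01,.026): print(3*(proj(f,(.6185,.2033,z))-[200,150]))
E
```

```text
time_s: 24.45
tool_pos: [0.618, 0.2045, 0.0198]
tcp_rot: [0.0, 0.707, 0.708, 0.0]
ft_force: [-0.1, -0.8, -0.4]
opening: 0.0424
time_s: 24.95
tool_pos: [0.6173, 0.2045, 0.119]
tcp_rot: [-0.0, 0.707, 0.708, -0.0]
ft_force: [-0.5, -1.0, -1.1]
opening: 0.0472
[0.6168 0.2044 0.1183]
ring_small 0.56 [284. 214.] [37. 40.] -> [0.6187 0.2033] at [0.6212 0.1976]
[253.10998854 173.37226018]
[253.35994304 191.30019549]
```

View pics/w16b.png

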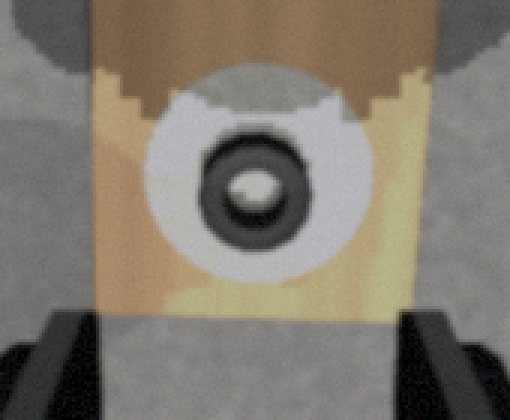

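The small ring sits centred on its paper: ring at (254,192), where the projected centre at that height is (253,191). I'll back up and take a final top view.

```bash
python3 -m handwheel '.9 -.9 -.9 0 .6;.9 -.9 -.9 0 .6;.9 -.9 -.9 0 .6;.9 -.9 -.9 0 .6;.9 -.9 -.9 0 .6;.9 -.9 -.9 0 .6;.9 -.9 -.9 0 .6'; python3 -m handwheel '.9 -.7 0 0 .6;.9 -.7 0 0 .6;.9 -.7 0 0 .6;.9 -.7 0 0 .6;.9 -.7 0 0 .6;.9 -.7 0 0 .6;.9 -.7 0 0 .6'
python3 - <<'E'
from h import *
f=robot.grab_frame("top");a=f["pixels"];cv2.imwrite("pics/topF.png",cv2.resize(a[90:370,70:470],None,fx=2,fy=2,interpolation=3))
for n,p in dict(small=(.6185,.2033,.026),large=(.6447,-.0329,.03),medium=(.5995,-.1936,.028),disc=(.391,.351,.022)).items(): print(n,2*(proj(f,p)-[70,90]))
E
```

```text
time_s: 25.68
tool_pos: [0.5276, 0.2934, 0.2084]
tcp_rot: [0.0, 0.707, 0.707, -0.001]
ft_force: [0.9, -0.2, 0.6]
opening: 0.0514
time_s: 26.27
tool_pos: [0.4592, 0.3817, 0.2088]
tcp_rot: [0.001, 0.708, 0.706, -0.001]
ft_force: [0.2, -0.3, 0.4]
opening: 0.0509
small [229.79416915 196.26739829]
large [448.15846353 166.06983937]
medium [600.18467861 203.84921035]
disc [ 87.59380522 413.40720937]
```

View pics/topF.png

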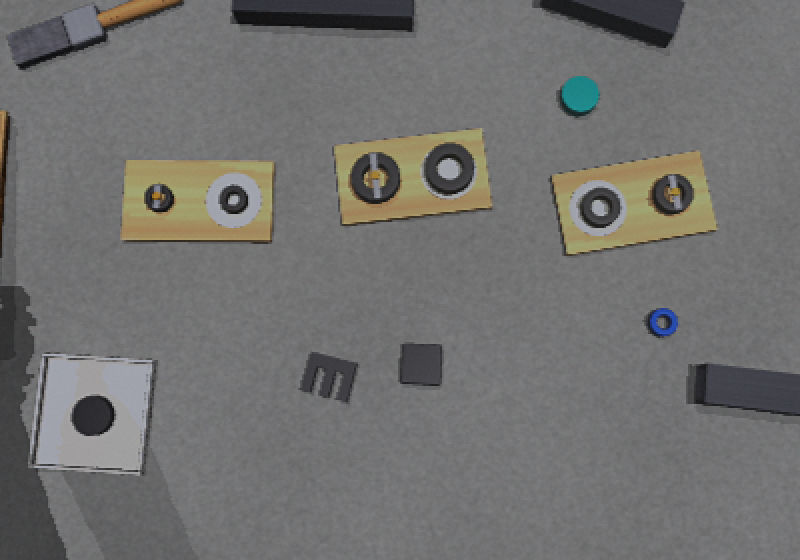

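The final view shows the rings centred at (233,199), (448,168) and (600,207) and the disc at (93,415) in the tray. The block and E-core have not moved.

```bash
python3 -c "
from cell import robot;print(robot.hand_in())"
```

```text
the job is handed in; nothing more can be done
None
```

The job is done and handed in, with the robot's clock at about 26 s of the 90 s allowed. I put the solid disc in the middle of the reject tray before placing any ring. Then I laid the large, medium and small rings on the paper discs of the boards with matching samples.

- **Rings:** wrist views after each placing, and the last top view, showed all three lying flat. They were within about 2–3 mm of the middle of their papers.
- **Left in place:** the last top view showed the square block and E-shaped core where they began, and the blue and turquoise look-alikes unmoved. The gripper was well clear of everything.
- **Disagreements:** none of the checks failed. The networks sometimes reported look-alikes or other parts, and camera estimates differed by 2–4 mm.

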